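# Clamp a beam block in the eccentric-cam bonding jig

## Task

Stand the finned beam block in the nest of the bonding jig, between the rubber-faced fence and the eccentric cam, and let go. Then turn the cam's bar knob clockwise (from above) until its off-centre lobe presses the block snugly against the fence, with about 10 N, and leave it clamped. Do not force it (over 25 N would crush the block), and leave the things lying around where they are.

Things in the scene. Friction and masses are not known exactly. Their poses are not given: they have to be found in the camera images.
- beam_block: the loose black finned beam block, a plain box in outline, 32 (its x) x 36 (its y) x 34 mm high, about 80 g; origin at the centre of its underside, z up. It starts upright on the worktop with its x axis within 0.8 rad of the world x axis.
- jig: the bonding jig, fixed to the worktop: an aluminium plate 136 x 80 x 10 mm (x = -63 to +73 mm of its own frame). Origin on the worktop under the centre of the nest; x axis from the fence towards the cam, z up. Two low ribs (inner faces at y = +-21 mm, 30 mm long, 4 mm above the plate) leave the block 3 mm of play to each side.
- nest (a point): centre of the nest, on the plate's top face, 10 mm above the worktop; axes as the jig. The block stands here with its x axis along this x axis (either way round); along x it has 3.3 to 8 mm of play in all between fence and cam at the start.
- fence_line (a point): nominal foot of the fence's rubber pad face, x = -16 mm from the nest on the plate's top; axes as the jig. The steel fence is adjustable: the true face is up to 2 mm nearer or farther along x, and only feeling tells. The pad is 40 mm wide, the fence 44 mm, tops 34 mm above the worktop. The pad is spring-backed: with the contacts it yields about 1 mm per 15 N.
- cam_knob: the eccentric cam with its bar knob, on a vertical axis through its origin, on the plate's top at x = +35 mm of the jig. z up, x axis towards the lobe. Polished steel disc, radius 22 mm, centre 9 mm along +x from the axis; its bearing land is 8 to 16 mm above the plate, its top at 25 mm. Starts with the lobe 0.1 to 0.4 rad clockwise of the jig's +x (away from the fence); stops at 0.3 rad before and 2.8 rad after +x.
- lobe (a point): the lobe's outermost point, 31 mm from the cam's axis, 12 mm above the plate. Turning clockwise from above (negative about z) makes the cam push the block along to the fence; it starts to clamp after about 0.55 to 1.4 rad of turn.
- knob_bar (a point): centre of the black bar on the cam's axis, 51 mm above the plate: 12 mm thick (cam's x), 40 mm long (cam's y), 22 mm high (50 to 72 mm above the worktop, 6 mm above the block's top). It turns with a steady drag of about 0.04 N m and stays where it is left; each newton of clamping adds about 0.016 N m, so 10 N needs about 0.2 N m in all.
- lens_tube: bystander: black lens tube standing, diameter 30, 26 mm high; origin at its underside
- vial_1: bystander: small capped glass vial standing, diameter 16, 48 mm high; origin at its underside
- petri_1: bystander: white closed petri dish, diameter 61, 15 mm high; origin at its underside
- glue_tube: bystander: lying glue tube, 34 x 91 x 14 mm; origin at its underside
- hex_key_5: bystander: lying black hex key, 26 x 77 x 6 mm; origin at its underside
Not all that is in view belongs to the job. Leave any green look-alike of the beam_block alone.

How it is judged:
On the way, in this order (a step that is already met when the one before it is completed fails the run):
1. the block stands flat in the nest between fence and cam, let go, not yet clamped (x of beam_block in the frame of nest between -0.008 and 0.008 m and y of beam_block in the frame of nest between -0.005 and 0.005 m and z of beam_block in the frame of nest between -0.002 and 0.002 m and angle between the x axis of beam_block and the x axis of nest, either way round below 0.12 rad and angle between beam_block's own z axis and vertical below 0.05 rad and contact force between the fingers and beam_block below 0.05 N and contact force between cam_knob and beam_block below 2 N), for 0.1 s.
2. the lobe has been turned onto the block and bears on it (contact force between cam_knob and beam_block above 4 N), for 0.2 s.
At the end, for the whole second after the job is handed in: The block stands upright (within 0.05 rad) and flat on the plate (within 2 mm) in the nest (within 8 mm along and 5 mm across the clamping direction of the nest's centre), its x axis along the jig's (within 0.12 rad), at rest, and the cam keeps pressing on it with 4 N or more (x of beam_block in the frame of nest between -0.008 and 0.008 m and y of beam_block in the frame of nest between -0.005 and 0.005 m and z of beam_block in the frame of nest between -0.002 and 0.002 m and angle between the x axis of beam_block and the x axis of nest, either way round below 0.12 rad and angle between beam_block's own z axis and vertical below 0.05 rad and contact force between cam_knob and beam_block above 4 N and linear speed of beam_block below 0.01 m/s and angular speed of cam_knob below 0.05 rad/s); the robot touches nothing.
It fails at once if the cam presses on the block with more than 25 N (contact force between cam_knob and beam_block above 25 N).
It fails at once if a bystander is moved by more than 20 mm (distance of any of lens_tube, vial_1, petri_1, glue_tube, hex_key_5 from where it was at the start of the episode above 0.02 m).
It also fails if it takes over 72 s, if anything falls off the work surface, if the arm or the gripper's body presses on something with over 40 N, if the wrist force passes 120 N, or if a joint passes its speed limit or range.

## Robot

A 6-joint arm with a two-finger parallel gripper is mounted at the origin on a cart in front of the work surface, level with it; the furniture and walls round the work are solid. World frame = base frame: x ahead of the robot, y to its left, z up, the work surface at z = 0. Lengths are in m, angles in rad, forces in N, time in s.
With the tool pointing down it reaches from about 0.35 to 0.975 m from the base axis. Payload 4.9 kg.
Tool frame: the origin (TCP) lies midway between the tips of the shut fingers; the grasp point (between the pads) lies 19 mm behind it; z points along the fingers, y is the line along which they close (so a half turn about z gives the same grasp; the last joint's range is limited). The gripper opens to 85 mm and grips with 20 to 120 N. Pads are 22 mm wide; open, the fingers measure 114 mm over their backs; the gripper's body (76 mm by 85 mm) begins 54 mm behind the grasp point. The pads swing forward as they close: fully open they stand 13 mm farther back than shut.
Start: joints at [-1.343, 0.053, 1.613, -0, 1.476, -0.119], TCP at [0.212, -0.588, 0.231] pointing down, gripper open.
Joint ranges: [-3.01, 3.01], [-1.01, 2.22], [0.06, 2.58], [-1.02, 4.17], [0.09, 2.62], [-3.14, 3.14]. Speed limits (rad/s): [2.57, 2.57, 3.14, 3.14, 3.14, 3.14].

## Interface

Orientations are given as a unit quaternion [w, x, y, z].
In Python, from plant import state, grab_frame, job_done, cut_out, place_of gives the robot as it stands.
- The arm moves only by the tool jog_arm, never from a script. Its argument "motion" is text: rows parted by semicolons, each of 7 numbers parted by spaces: the opening in per cent of the stroke, from 0 (shut) to 100 (fully open), then the shift along the tool's x, y, z as a fraction of full scale, then the turn, a rotation vector about the tool's x, y, z as a fraction of full scale. A call has exactly 5 rows; each row is the pose to reach, as a shift and turn from the pose commanded when the call began, along the tool's axes at that moment; what a row does not reach only later rows make up. Full scale, the value 1, is 50 cm for a shift and 1.5 rad for a turn. A row lasts 1/8 s, in which the tool goes at most 62.5 mm and 10.7 degrees, less where a joint would pass 70% of its speed; a pose out of reach is approached as far as the arm can. A call with a number of a shift or a turn outside -1 to 1 is refused whole. A call with a gripper value outside its range is refused whole. The fingers move at their own pace and stop on an object; the grip force is fixed at half the most. Time passes only in rows, so rows that repeat a pose let the fingers close, or fill a call up. It gives the time, the measured TCP pose, the force, the opening and the grip force at its end, in the units of the state.
- state(): the state, without advancing time (a new reading comes with each control period).
- grab_frame(name): name is "scene" or "top" or "wrist"; returns a dict with "color" (420x560x3 uint8, red, green, blue), "range_z" (420x560 float32, m along the optical axis (not along the pixel's ray), 0 where there is no reading), "intrinsics" (3x3 intrinsics, pixels), "k1" (the pictures are not rectified: a ray, as slopes to the right and down, at radius r is drawn at 1 + k1 r^2 times it, then the intrinsics apply), "world_from_camera" (4x4, takes a point from camera to world coordinates). Camera axes: x right, y up, looking along -z (the intrinsics and any distortion apply to the point x, -y, -z); pixel columns grow to the right and rows downward; lengths in m; the calibration is good to about 2 mm. A picture is of the moment at which its call begins.
- job_done(): hands the job in; it is judged then, once.
Trained networks look in the newest picture that a camera, given by its name, has taken for a name from the list of things; names that differ only in an ending like _2 or _b are one class to them, and where a whole thing is asked for, a point or a joint stands for the part that bears it (a point fixed in the world has none). Each returns a list of dicts, best first, with "p" (0 to 1); they miss things now and then, are a little off and sometimes report something else, mostly with a low value. They report only what shows in the picture. A call takes as long as a camera call. They do not tell look-alikes from the thing itself.
- cut_out(camera, thing): "pixels" (420x560 bool, what is visible of it).
- place_of(camera, thing): "at" ([x, y, z] in m, in world coordinates, good to about 4 mm: a listed point, or the origin of a listed thing).
The state is a dict: "time": time; "joint_pos": joint angles; "joint_vel": joint speeds; "joint_efforts": joint torques, N m; "tool_pos": TCP position; "tool_rot": TCP orientation; "contact_force": force on the tool from outside, world axes, zero at the start; "ft_torque": the same for the moment, N m; "gripper_width": opening from 0.0 (shut) to 1.0 (fully open); "grasp_force": force on a finger pad.
Only numpy, scipy, OpenCV 4.12 (cv2) and the standard library are available. Lean on these libraries where they do the work, as an engineer would, in place of code of your own. Each camera call takes 0.05 s, during which the arm holds its last target. There are 200 camera calls.

## Working session

There is one attempt and no reset: what is moved stays moved. The work goes in short steps, Python scripts to look and compute and a tool call to move; the robot and the scene stay as the last step left them, time stands still between calls to the robot, and variables do not carry over. Pictures are saved under pics/ and viewed, at most 10 in all, crops included, and the job is handed in when it is done.

Besides the shell and the picture viewer there is one more tool, called after "Request:" as name(argument=value, ...) on one line, values as JSON. jog_arm: Moves the arm, as the interface text tells. Shift numbers are shares of 50 cm and turn numbers shares of 1.5 rad, none past 1 either way. Its arguments: {"type":"object","properties":{"motion":{"type":"string"}},"required":["motion"]}

```bash
mkdir -p pics; ls; cat > h.py <<'E'
import numpy as np, cv2
from plant import *
def pts(f):
    K=f["intrinsics"];z=f["range_z"];h,w=z.shape
    u,v=np.meshgrid(np.arange(w),np.arange(h))
    x=(u-K[0,2])/K[0,0];y=(v-K[1,2])/K[1,1]
    xd,yd=x.copy(),y.copy()
    for _ in range(8):
        s=1+f["k1"]*(x*x+y*y);x=xd/s;y=yd/s
    P=np.stack([x*z,-y*z,-z,np.ones_like(z)],-1)@f["world_from_camera"].T
    P=P[...,:3];P[z==0]=np.nan
    return P
def save(n,c,s=1):
    cv2.imwrite(n,cv2.resize(c[...,::-1],None,fx=s,fy=s,interpolation=cv2.INTER_CUBIC))
E
python3 - <<'E'
from h import *
a=grab_frame("scene");b=grab_frame("top")
save("pics/scene.png",a["color"]);save("pics/top.png",b["color"])
np.set_printoptions(precision=3,suppress=True)
for c in("top","scene"):
  for n in["beam_block","jig","nest","cam_knob","lobe","knob_bar","fence_line","lens_tube","vial_1","petri_1","glue_tube","hex_key_5"]:
    print(c,n,[(round(d["p"],2),np.round(d["at"],3)) for d in place_of(c,n)][:3])
s=state();print(s["time"],s["tool_pos"],s["tool_rot"])
E
```

```text
pics
top beam_block [(0.58, array([ 0.461, -0.121,  0.004]))]
top jig [(0.78, array([0.54 , 0.179, 0.   ])), (0.66, array([ 0.423,  0.373, -0.005])), (0.63, array([ 0.378, -0.017, -0.002]))]
top nest [(0.76, array([0.536, 0.182, 0.014]))]
top cam_knob [(0.56, array([0.573, 0.171, 0.012]))]
top lobe [(0.67, array([0.596, 0.152, 0.023]))]
top knob_bar []
top fence_line [(0.66, array([0.523, 0.181, 0.016]))]
top lens_tube [(0.59, array([ 0.565, -0.089,  0.   ]))]
top vial_1 [(0.43, array([ 0.379, -0.013, -0.001]))]
top petri_1 [(0.69, array([ 0.546,  0.316, -0.004]))]
top glue_tube []
top hex_key_5 [(0.65, array([0.57 , 0.166, 0.008])), (0.56, array([0.361, 0.146, 0.002]))]
scene beam_block [(0.75, array([ 0.45 , -0.037, -0.001])), (0.56, array([0.537, 0.179, 0.007]))]
scene jig [(0.81, array([ 0.536,  0.18 , -0.002]))]
scene nest [(0.71, array([ 0.379, -0.013, -0.004])), (0.7, array([0.535, 0.178, 0.007]))]
scene cam_knob [(0.76, array([0.567, 0.17 , 0.008])), (0.21, array([ 0.57 , -0.087,  0.004]))]
scene lobe [(0.64, array([0.595, 0.146, 0.02 ]))]
scene knob_bar [(0.55, array([0.57 , 0.173, 0.058]))]
scene fence_line [(0.93, array([0.526, 0.186, 0.01 ]))]
scene lens_tube [(0.65, array([ 0.568, -0.087, -0.   ]))]
scene vial_1 [(0.48, array([ 0.373, -0.013, -0.   ]))]
scene petri_1 [(0.64, array([ 0.547,  0.316, -0.002]))]
scene glue_tube [(0.61, array([0.423, 0.375, 0.002]))]
scene hex_key_5 [(0.53, array([0.362, 0.149, 0.004]))]
1.3 [ 0.212 -0.588  0.231] [-0.     0.985  0.173 -0.   ]
```

View pics/scene.png

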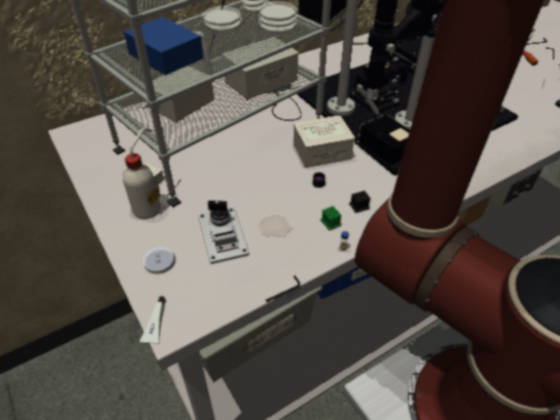

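View pics/top.png

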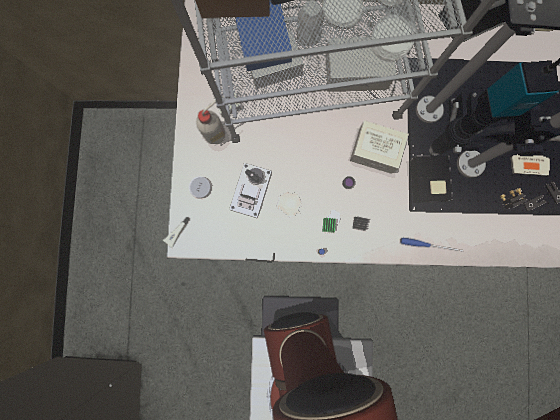

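The top view shows the candidates: the black finned block at (361,223), the green look-alike at (331,224) and the black lens tube at (348,183). The jig is at (250,190). The scene view agrees, with black at (360,201) and green at (331,217). I choose the black one and will check it in a close-up.

```bash
cat >> h.py <<'E'
from scipy.spatial.transform import Rotation as R
def pose(s):
    q=s["tool_rot"];return np.array(s["tool_pos"]),R.from_quat([q[1],q[2],q[3],q[0]])
def go(target,yaw):
    "fractions to reach target with tool x at yaw, pointing down; from the measured pose"
    p,r=pose(state());t=R.from_euler('z',yaw)*R.from_euler('x',np.pi)
    d=r.inv().apply(np.array(target)-p)/.5;w=(r.inv()*t).as_rotvec()/1.5
    print("shift",np.round(d,4),"turn",np.round(w,4))
E
python3 - <<'E'
from h import *
go([.43,-.121,.23],.348)
f=grab_frame("wrist");p,r=pose(state());M=f["world_from_camera"]
print(r.inv().apply(M[:3,3]-p), r.inv().apply(-M[:3,2]),r.inv().apply(M[:3,0]),f["intrinsics"])
P=pts(grab_frame("top"))
for n in("beam_block","jig"):
    for d in cut_out("top",n)[:2]:
        m=d["pixels"];q=P[m];q=q[~np.isnan(q[:,0])];print(n,d["p"],m.sum(),np.argwhere(m).mean(0),np.median(q,0),cv2.minAreaRect(q[:,:2].astype(np.float32)*1000))
E
```

```text
shift [ 0.7266 -0.73    0.0026] turn [-0.      0.     -0.0008]
[ 7.20231312e-02  7.46203626e-05 -1.42433750e-01] [-2.82677080e-01  3.10260487e-04  9.59215081e-01] [ 9.55585910e-04  9.99999543e-01 -4.18447446e-05] [[363.80482403   0.         284.63457741]
 [  0.         363.80482403 218.23617753]
 [  0.           0.           1.        ]]
beam_block 0.53 186 [223.17204301 360.6344086 ] [ 0.457351   -0.12014907  0.02628602] ((459.5059509277344, -125.16221618652344), (41.81542205810547, 34.45903778076172), 80.50983428955078)
jig 0.93 1234 [188.66207455 250.63047002] [0.54840673 0.1722322  0.01167526] ((541.6283569335938, 178.13772583007812), (81.70265197753906, 135.50013732910156), 75.55919647216797)
```

Request:
jog_arm(motion="100 0.12 -0.11 0 0 0 0; 100 0.2 -0.2 0 0 0 0; 100 0.3 -0.3 0 0 0 0; 100 0.4 -0.36 0 0 0 0; 100 0.45 -0.41 0 0 0 0")

```text
time: 2.12
tool_pos: [0.3552, -0.3167, 0.2316]
tool_rot: [0.0, 0.985, 0.173, 0.0]
contact_force: [0.9, 0.1, 0.7]
gripper_width: 1.002
grasp_force: 0.0
```

```bash
python3 -c "
from h import *
go([.49,-.125,.2],-.2)"
```

```text
shift [ 0.3838 -0.2689  0.0632] turn [ 0.0004 -0.0006  0.3646]
```

Request:
jog_arm(motion="100 0.09 -0.06 0.02 0 0 0.1; 100 0.18 -0.13 0.04 0 0 0.2; 100 0.27 -0.2 0.06 0 0 0.3; 100 0.384 -0.269 0.063 0 0 0.365; 100 0.384 -0.269 0.063 0 0 0.365")

```text
time: 2.75
tool_pos: [0.4906, -0.1236, 0.1997]
tool_rot: [-0.0, 0.995, -0.097, -0.0]
contact_force: [0.3, -0.2, 0.1]
gripper_width: 1.0
grasp_force: 0.0
```

```bash
cat >> h.py <<'E'
def dark_top(f,c,z0,z1,rad,thr=None):
    "points within rad of c and between heights z0 z1"
    P=pts(f);m=(np.hypot(P[...,0]-c[0],P[...,1]-c[1])<rad)&(P[...,2]>z0)&(P[...,2]<z1)
    return m,P
def rect(q):
    (cx,cy),(w,h),a=cv2.minAreaRect((q[:,:2]*1000).astype(np.float32));return cx,cy,w,h,a
E
python3 - <<'E'
from h import *
f=grab_frame("wrist");save("pics/w1.png",f["color"])
m,P=dark_top(f,(.46,-.122),.025,.045,.04)
q=P[m];print(m.sum(),np.percentile(q[:,2],[5,50,95]),rect(q))
print(pose(state())[0],[(round(d["p"],2),np.round(d["at"],3)) for d in place_of("wrist","beam_block")])
E
```

```text
1093 [0.02587978 0.03289613 0.03473091] (458.6490478515625, -121.49669647216797, 33.83708953857422, 27.281328201293945, 79.82819366455078)
[ 0.49004323 -0.12490397  0.19972645] [(0.96, array([ 0.46 , -0.119, -0.001])), (0.56, array([ 0.45 , -0.037,  0.002]))]
```

View pics/w1.png

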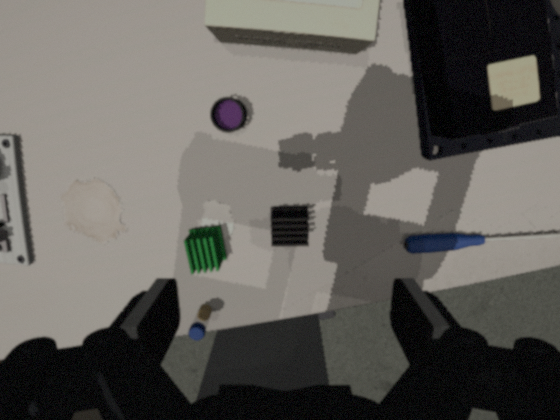

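The close view shows the black finned block at (290,226), upright. The green look-alike is at (205,250), with the vial to its lower left. I'm lowering over the black one for one precise look.

```bash
python3 -c "
from h import *
go([.459,-.121,.13],-.18)"
```

```text
shift [-0.0617  0.0018  0.1396] turn [ 0.0003  0.0002 -0.0122]
```

Request:
jog_arm(motion="100 -0.03 0 0.07 0 0 -0.01; 100 -0.062 0.002 0.14 0 0 -0.012; 100 -0.062 0.002 0.14 0 0 -0.012; 100 -0.062 0.002 0.14 0 0 -0.012; 100 -0.062 0.002 0.14 0 0 -0.012")

```text
time: 3.48
tool_pos: [0.4602, -0.1227, 0.1322]
tool_rot: [0.001, 0.996, -0.092, 0.002]
contact_force: [-0.5, -0.1, -0.0]
gripper_width: 1.001
grasp_force: 0.0
```

```bash
python3 - <<'E'
from h import *
f=grab_frame("wrist");save("pics/w2.png",f["color"][120:360,120:440],2)
m,P=dark_top(f,(.459,-.121),.030,.040,.04)
q=P[m];print(m.sum(),np.percentile(q[:,2],[5,50,95]),rect(q))
print(pose(state())[0],[(round(d["p"],2),np.round(d["at"],4)) for d in place_of("wrist","beam_block")])
for yaw in(-.18,):
    c,s=np.cos(yaw),np.sin(yaw);d=q[:,:2]-[.459,-.121];a=d@[c,s];b=d@[-s,c]
    print(np.percentile(a,[.5,2,50,98,99.5])*1e3,np.percentile(b,[.5,2,50,98,99.5])*1e3)
E
```

```text
1258 [0.03055136 0.0335557  0.03479143] (458.70599365234375, -121.29618835449219, 33.81713104248047, 27.44310188293457, 80.58911895751953)
[ 0.46011806 -0.12245921  0.13196147] [(0.72, array([ 0.4561, -0.1197, -0.0014])), (0.64, array([ 0.4494, -0.0369, -0.0006]))]
[-13.80840086 -13.11212271   0.37637128  13.04787642  13.18972827] [-17.19337095 -16.71085059  -0.4031382   15.65440072  16.16718975]
```

View pics/w2.png

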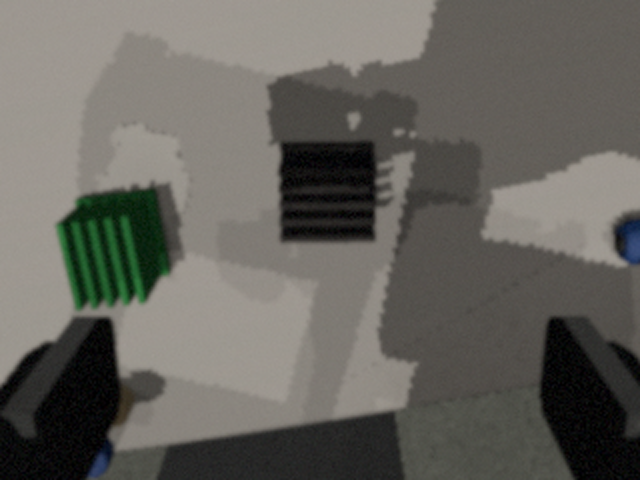

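The crop shows the black block at crop (328,192), well between the fingers. The green one at (115,245) is close to the left finger's path, so I'll descend with the gripper only partly open. First a sub-pixel check of the block's outline.

```bash
cat >> h.py <<'E'
def plane(f,uv,z):
    "pixels (N,2) to world on height z"
    K=f["intrinsics"];D=np.array([f["k1"],0,0,0,0.])
    n=cv2.undistortPoints(np.float64(uv).reshape(-1,1,2),K,D)[:,0]
    M=f["world_from_camera"];d=np.c_[n[:,0],-n[:,1],-np.ones(len(n))]@M[:3,:3].T;o=M[:3,3]
    return o+d*((z-o[2])/d[:,2])[:,None]
E
python3 - <<'E'
from h import *
f=grab_frame("wrist");g=f["color"].mean(2)
print("k1",f["k1"])
cm=cut_out("wrist","beam_block")
for d in cm:
    m=d["pixels"];vu=np.argwhere(m);print(d["p"],m.sum(),vu.min(0),vu.max(0),rect(plane(f,vu[:,::-1],.034)))
print("col profile",g[195:238,252:318:1].mean(0).round().astype(int))
print("row profile",[(r,int(g[r,264:304].mean()),int(g[r,240:255].mean())) for r in range(182,250)])
P=pts(f);print("z rows",[(r,round(float(np.nanmedian(P[r,264:304,2]))*1e3)) for r in range(184,248,2)])
E
```

```text
k1 -0.09869666918513012
0.86 2415 [190 259] [240 308] (463.40924072265625, -122.3854751586914, 33.56494140625, 35.90770721435547, 80.17333984375)
0.86 2707 [214 148] [274 205] (456.1061706542969, -44.07829284667969, 38.62500762939453, 42.38846206665039, 86.22798156738281)
col profile [129 129 129 129 129 128 125 111  82  48  25  18  17  18  18  19  18  19
  18  20  18  18  18  18  18  19  19  18  19  19  19  19  19  20  19  19
  19  19  19  19  20  17  17  17  17  18  18  18  18  16  17  17  16  17
  21  38  63  82  93  98 100 101 102 105 112 117]
row profile [(182, 76, 132), (183, 74, 132), (184, 72, 130), (185, 71, 128), (186, 71, 126), (187, 70, 127), (188, 68, 128), (189, 60, 129), (190, 41, 129), (191, 22, 130), (192, 18, 131), (193, 20, 131), (194, 18, 132), (195, 14, 132), (196, 8, 132), (197, 5, 132), (198, 6, 132), (199, 6, 132), (200, 6, 131), (201, 6, 132), (202, 5, 132), (203, 10, 132), (204, 13, 132), (205, 18, 132), (206, 18, 132), (207, 15, 132), (208, 11, 133), (209, 10, 132), (210, 9, 132), (211, 14, 132), (212, 20, 132), (213, 29, 132), (214, 34, 132), (215, 30, 132
[... 203 characters left out ...]
129), (229, 30, 127), (230, 38, 125), (231, 38, 123), (232, 32, 121), (233, 20, 121), (234, 11, 121), (235, 9, 120), (236, 15, 121), (237, 25, 121), (238, 36, 121), (239, 54, 121), (240, 85, 121), (241, 109, 121), (242, 120, 121), (243, 122, 120), (244, 122, 121), (245, 122, 121), (246, 122, 121), (247, 122, 121), (248, 121, 121), (249, 121, 121)]
z rows [(184, 0), (186, 0), (188, 0), (190, 1), (192, 6), (194, 6), (196, 10), (198, 17), (200, 23), (202, 29), (204, 34), (206, 34), (208, 23), (210, 28), (212, 34), (214, 34), (216, 23), (218, 28), (220, 33), (222, 34), (224, 34), (226, 27), (228, 32), (230, 34), (232, 34), (234, 27), (236, 32), (238, 34), (240, 34), (242, 0), (244, 0), (246, 0)]
```

```bash
python3 - <<'E'
from h import *
f=grab_frame("wrist");c,s=np.cos(-.17),np.sin(-.17)
def loc(uv,z):
    d=(plane(f,uv,z)[:,:2]-[.4587,-.1213])*1e3;return np.round(np.c_[d@[c,s],d@[-s,c]],1)
print("base +x edge",loc([[270,190],[298,190]],.001).tolist(),loc([[270,190],[298,190]],.006).tolist())
print("sides at 34",loc([[260.7,215],[307.5,215]],.034).tolist(),"base",loc([[260.7,193],[307.5,193]],.005).tolist())
print("fins top x",loc([[284,203.3],[284,239.7]],.034).tolist())
go([.4587,-.1213,.034],-.17)
E
```

```text
base +x edge [[15.4, 10.4], [15.1, -10.9]] [[16.4, 10.2], [16.2, -10.8]]
sides at 34 [[5.0, 15.8], [4.6, -16.2]] base [[14.0, 17.3], [13.6, -18.0]]
fins top x [[13.0, -0.3], [-13.1, 0.1]]
shift [-0.0012 -0.0007  0.193 ] turn [ 0.0002 -0.0007 -0.0084]
```

Request:
jog_arm(motion="62 -0.001 -0.001 0 0 0 -0.008; 62 -0.001 -0.001 0.05 0 0 -0.008; 62 -0.001 -0.001 0.12 0 0 -0.008; 62 -0.001 -0.001 0.2 0 0 -0.008; 62 -0.001 -0.001 0.245 0 0 -0.008")

```text
time: 4.35
tool_pos: [0.4569, -0.1203, 0.0051]
tool_rot: [-0.001, 0.996, -0.085, -0.001]
contact_force: [-0.3, -0.2, 0.5]
gripper_width: 0.62
grasp_force: 0.0
```

Request:
jog_arm(motion="62 0 0 0 0 0 0; 20 0 0 0 0 0 0; 20 0 0 0 0 0 0; 20 0 0 0 0 0 0; 20 0 0 0 0 0 0")

```text
time: 4.97
tool_pos: [0.4593, -0.1214, 0.0086]
tool_rot: [0.0, 0.996, -0.085, 0.001]
contact_force: [-1.0, 0.2, 5.1]
gripper_width: 0.409
grasp_force: 62.0
```

```bash
python3 - <<'E'
from h import *
s=state();p,r=pose(s);print(p,r.as_euler('ZYX'),s["grasp_force"],s["gripper_width"],s["contact_force"])
go([.43,-.0,.17],-.25)
E
```

```text
[ 0.45927935 -0.12140825  0.00864762] [-1.70691780e-01 -2.30000535e-03  3.14106784e+00] 61.96316957473755 0.40936823129140865 [-0.97288551  0.16723152  5.11636069]
shift [-0.0982 -0.2292 -0.3231] turn [ 0.0003 -0.0015  0.0529]
```

Request:
jog_arm(motion="20 0 0 -0.12 0 0 0; 20 0 0 -0.24 0 0 0; 20 0 -0.08 -0.32 0 0 0.02; 20 0 -0.2 -0.32 0 0 0.053; 20 -0.02 -0.32 -0.323 0 0 0.053")

```text
time: 5.6
tool_pos: [0.4759, 0.0398, 0.1695]
tool_rot: [-0.0, 0.992, -0.126, 0.001]
contact_force: [-0.6, -0.2, -1.7]
gripper_width: 0.41
grasp_force: 61.4
```

```bash
python3 - <<'E'
from h import *
s=state();p,r=pose(s);print(p,r.as_euler('ZYX'),s["grasp_force"],s["gripper_width"],s["contact_force"])
go([.47,.195,.17],-.25)
E
```

```text
[0.47593085 0.0397765  0.16954548] [-2.51823073e-01 -1.72390878e-03 -3.14117414e+00] 61.42276883125305 0.40979030894176394 [-0.60318295 -0.24631662 -1.71542726]
shift [-0.0888 -0.2977 -0.0009] turn [-0.0003 -0.0011 -0.0012]
```

Request:
jog_arm(motion="20 -0.03 -0.1 0 0 0 0; 20 -0.06 -0.2 0 0 0 0; 20 -0.089 -0.298 0 0 0 0; 20 -0.089 -0.298 0 0 0 0; 20 -0.089 -0.298 0 0 0 0")

```text
time: 6.22
tool_pos: [0.4689, 0.1935, 0.1683]
tool_rot: [0.0, 0.992, -0.125, -0.0]
contact_force: [0.6, -0.3, -1.0]
gripper_width: 0.413
grasp_force: 61.3
```

```bash
python3 - <<'E'
from h import *
import pickle
f=grab_frame("wrist");pickle.dump({k:np.asarray(v) for k,v in f.items()},open("jig.pkl","wb"))
print(pose(state())[0])
for n in["nest","cam_knob","lobe","knob_bar","fence_line","jig"]:
    print(n,[(round(d["p"],2),np.round(d["at"],4)) for d in place_of("wrist",n)][:2])
P=pts(f)
m=(P[...,2]>.006)&(P[...,2]<.014)&(np.hypot(P[...,0]-.54,P[...,1]-.18)<.09)
print("plate",rect(P[m]))
m=(P[...,2]>.062)&(P[...,2]<.08)&(np.hypot(P[...,0]-.57,P[...,1]-.17)<.035)
print("bar",m.sum(),rect(P[m]))
save("pics/jig.png",f["color"][0:300,130:430],2)
E
```

```text
[0.46914908 0.19301901 0.16837479]
nest [(0.96, array([0.5383, 0.1789, 0.0157]))]
cam_knob [(0.7, array([0.5737, 0.1699, 0.0093]))]
lobe [(0.96, array([0.5981, 0.1511, 0.0243])), (0.63, array([ 0.3838, -0.0128,  0.0016]))]
knob_bar [(0.66, array([0.5708, 0.1691, 0.0608]))]
fence_line [(0.76, array([0.5215, 0.1829, 0.0044]))]
jig [(0.96, array([0.5363, 0.1769, 0.0006]))]
plate (542.0081787109375, 177.10693359375, 80.71002960205078, 136.7397003173828, 74.92298889160156)
bar 1318 (570.8026733398438, 169.357666015625, 40.05854797363281, 12.652023315429688, 53.702064514160156)
```

View pics/jig.png

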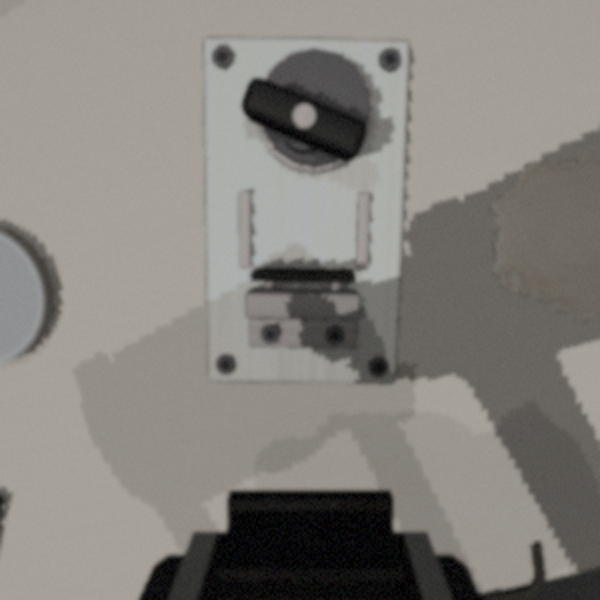

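The crop shows the jig squarely: bar knob at (303,117), ribs at x=245 and 363, and the dark rubber pad at rows 268–283. The held block is at the bottom. The plate (80.7 x 136.7) and bar (40 x 12.7) sizes agree with the description. Next I locate the pad face and plan the placing.

```bash
cat >> h.py <<'E'
JO=np.array([.5372,.1784]);JY=-.263
ex=np.array([np.cos(JY),np.sin(JY)]);ey=np.array([-ex[1],ex[0]])
def J(x,y,z): return [*(JO+ex*x+ey*y),z]
def inJ(P): d=np.asarray(P)[...,:2]-JO; return np.stack([d@ex,d@ey],-1)*1e3
E
python3 - <<'E'
from h import *
import pickle
f=pickle.load(open("jig.pkl","rb"));f["k1"]=float(f["k1"]);P=pts(f);g=f["color"].mean(2)
q=inJ(P)
m=(q[...,0]>-30)&(q[...,0]<-8)&(abs(q[...,1])<18)&(P[...,2]>.030)&(P[...,2]<.04)
a=q[m][:,0];print("fence/pad top x",np.percentile(a,[1,50,95,99,100]),np.median(P[...,2][m]))
for c in(262,275,287,300):print(c,[(r,int(g[r,c])) for r in range(128,148)])
print(np.round(inJ(plane(f,[[282,r] for r in(132,134,136,141)],.034)),1).tolist())
# ribs
for r in(105,120): print(r,[(c,int(g[r,c])) for c in list(range(246,262))+list(range(304,320))])
print(np.round(inJ(plane(f,[[257,112],[308,112]],.014)),1).tolist())
go(J(.0038,0,.08),JY)
E
```

```text
fence/pad top x [-29.7793402  -24.142694   -15.27534419 -14.82593742 -14.68940106] 0.0332879431280621
262 [(128, 174), (129, 170), (130, 159), (131, 137), (132, 110), (133, 82), (134, 47), (135, 24), (136, 28), (137, 24), (138, 25), (139, 44), (140, 80), (141, 104), (142, 103), (143, 90), (144, 68), (145, 68), (146, 88), (147, 116)]
275 [(128, 153), (129, 144), (130, 125), (131, 99), (132, 82), (133, 64), (134, 45), (135, 20), (136, 20), (137, 20), (138, 21), (139, 25), (140, 39), (141, 58), (142, 71), (143, 72), (144, 60), (145, 56), (146, 70), (147, 91)]
287 [(128, 160), (129, 132), (130, 104), (131, 87), (132, 84), (133, 77), (134, 55), (135, 26), (136, 13), (137, 16), (138, 22), (139, 24), (140, 42), (141, 62), (142, 73), (143, 74), (144, 60), (145, 51), (146, 52), (147, 66)]
300 [(128, 173), (129, 169), (130, 160), (131, 141), (132, 119), (133, 97), (134, 67), (135, 36), (136, 18), (137, 28), (138, 23), (139, 27), (140, 36), (141, 59), (142, 73), (143, 74), (144, 59), (145, 57), (146, 72), (147, 101)]
[[-12.5, -0.6], [-13.9, -0.6], [-15.4, -0.6], [-19.1, -0.7]]
105 [(246, 175), 
[... 151 characters left out ...]
73), (260, 173), (261, 174), (304, 173), (305, 172), (306, 171), (307, 164), (308, 152), (309, 147), (310, 155), (311, 154), (312, 152), (313, 144), (314, 134), (315, 144), (316, 164), (317, 171), (318, 172), (319, 173)]
120 [(246, 174), (247, 174), (248, 169), (249, 161), (250, 156), (251, 153), (252, 156), (253, 150), (254, 139), (255, 127), (256, 147), (257, 166), (258, 174), (259, 175), (260, 175), (261, 172), (304, 173), (305, 172), (306, 169), (307, 157), (308, 143), (309, 147), (310, 154), (311, 153), (312, 149), (313, 140), (314, 127), (315, 136), (316, 158), (317, 168), (318, 173), (319, 173)]
[[1.8, 19.4], [2.4, -20.8]]
shift [ 0.146  -0.0053  0.1777] turn [-0.     -0.0001  0.0076]
```

Request:
jog_arm(motion="20 0.05 0 0.05 0 0 0.004; 20 0.1 -0.002 0.1 0 0 0.007; 20 0.146 -0.006 0.17 0 0 0.007; 20 0.146 -0.006 0.217 0 0 0.007; 20 0.146 -0.006 0.217 0 0 0.007")

```text
time: 7.2
tool_pos: [0.539, 0.1777, 0.0578]
tool_rot: [0.001, 0.991, -0.13, -0.003]
contact_force: [-0.2, 0.2, -1.9]
gripper_width: 0.406
grasp_force: 61.7
```

```bash
python3 - <<'E'
from h import *
p,r=pose(state());print(inJ(p),p[2],r.as_euler('ZYX'))
go(J(.004,.0004,.025),JY)
E
```

```text
[ 1.95368929 -0.14858319] 0.05777887185781018 [-0.26158396  0.00489208  3.13926379]
shift [ 0.0044 -0.0012  0.0655] turn [0.0016 0.0033 0.0009]
```

Request:
jog_arm(motion="20 0 0 0 0 0 0; 20 0 0 0 0 0 0; 20 0 0 0 0 0 0; 20 0 0 0 0 0 0; 20 0 0 0 0 0 0")

```text
time: 7.82
tool_pos: [0.5409, 0.1787, 0.0605]
tool_rot: [-0.0, 0.992, -0.13, 0.0]
contact_force: [0.5, -0.2, -1.9]
gripper_width: 0.41
grasp_force: 61.7
```

```bash
python3 - <<'E'
from h import *
p,r=pose(state());print(inJ(p),p[2],r.as_euler('ZYX'))
go(J(.004,.0004,.025),JY)
f=grab_frame("wrist");save("pics/over.png",f["color"])
E
```

```text
[3.4658242  1.19424902] 0.06053995743625237 [-2.60654423e-01 -3.08705090e-04 -3.14145330e+00]
shift [0.001  0.0016 0.0711] turn [-0.0001 -0.0002  0.0016]
```

View pics/over.png

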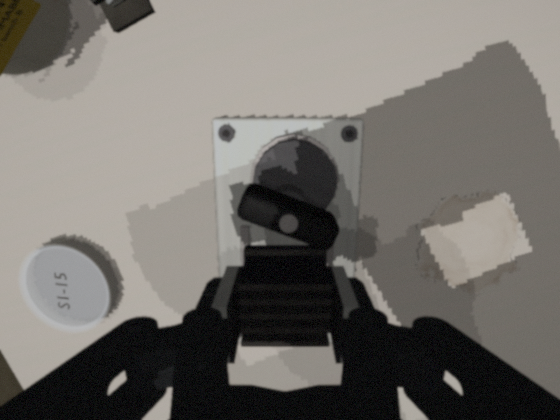

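The view shows the held block (columns 240–330, rows 246–346) level with the bar knob at (288,220), and the petri dish is clear to the left. I'm checking the held block against the jig.

```bash
python3 - <<'E'
from h import *
f=grab_frame("wrist");P=pts(f);q=inJ(P)
z=P[240:350,240:330,2];print(np.nanpercentile(z,[5,25,50,75,95]))
sub=np.zeros(z.shape,bool)|((z>.080)&(z<.094));a=q[240:350,246:326];sub=sub[:,6:86]
rows=np.argwhere(sub)[:,0]+240;print(rows.min(),rows.max(),np.percentile(a[sub][:,0],[1,3,50,97,99]))
print([(r,np.round(np.nanmedian(P[r,262:312,2])*1e3,0),np.round(np.nanmedian(q[r,262:312,0]),1)) for r in range(240,352,4)])
m=(P[...,2]>.066)&(P[...,2]<.078)&(np.hypot(q[...,0]-35,q[...,1])<28)&(np.arange(420)[:,None]<246)
print("bar",rect(P[m]),inJ(np.array(rect(P[m])[:2])/1e3))
E
```

```text
[0.0103297  0.06935976 0.08190335 0.08508185 0.08608144]
276 346 [-9.68295505 -9.00045364  4.17648465 16.62099986 16.83660569]
[(240, np.float64(10.0), np.float64(5.9)), (244, np.float64(10.0), np.float64(3.5)), (248, np.float64(57.0), np.float64(19.0)), (252, np.float64(58.0), np.float64(17.5)), (256, np.float64(59.0), np.float64(16.3)), (260, np.float64(64.0), np.float64(16.4)), (264, np.float64(67.0), np.float64(16.3)), (268, np.float64(71.0), np.float64(16.3)), (272, np.float64(75.0), np.float64(16.3)), (276, np.float64(79.0), np.float64(16.4)), (280, np.float64(82.0), np.float64(16.4)), (284, np.float64(85.0), np.float64(16.2)), (288, np.float64(86.0), np.float64(14.9)), (292, np.float64(81.0), np.float64(10.7)), (296, np.float64(84.0), np.float64(10.6)), (300, np.float64(86.0), np.float64(10.0)), (304, np.float64(86.0), np.float64(8.4)), (308, np.float64(82.0), np.float64(4.6)), (312, np.float64(85.0), np.float64(4.5)), (316, np.float64(86.0), np.float64(3.4)), (320, np.float64(81.0), np.float64(-1.5)), (324, np.float64(83.0), np.float64(-1.5)), (328, np.float64(86.0), np.float64(-1.8)), (332, np.float64(86.0), np.float64(-3.5)), (336, np.float64(83.0), np.float64(-7.3)), (340, np.float64(85.0), np.float64(-7.3)), (344, np.float64(86.0), np.float64(-8.8)), (348, np.float64(-0.0), np.float64(-73.6))]
bar (571.0364379882812, 169.3132781982422, 39.96866226196289, 12.469522476196289, 53.87977981567383) [3.50353042e+01 2.24791250e-02]
```

Request:
jog_arm(motion="20 0 0.0016 0 0 0 0; 20 0 0.0016 0.02 0 0 0.001; 20 0 0.0016 0.035 0 0 0.001; 20 0 0.0016 0.05 0 0 0.001; 20 0 0.0016 0.055 0 0 0.001")

```text
time: 8.55
tool_pos: [0.5399, 0.1777, 0.0317]
tool_rot: [0.0, 0.991, -0.131, -0.001]
contact_force: [-1.1, -0.6, -1.2]
gripper_width: 0.407
grasp_force: 61.7
```

Request:
jog_arm(motion="20 0 0 0.004 0 0 0; 20 0 0 0.01 0 0 0; 20 0 0 0.016 0 0 0; 20 0 0 0.022 0 0 0; 20 0 0 0.022 0 0 0")

```text
time: 9.18
tool_pos: [0.5403, 0.1778, 0.0215]
tool_rot: [0.0, 0.991, -0.131, -0.0]
contact_force: [0.6, 0.7, -0.6]
gripper_width: 0.41
grasp_force: 61.7
```

```bash
python3 - <<'E'
from h import *
s=state();p,r=pose(s);print(inJ(p),p[2],r.as_euler('ZYX'),s["contact_force"],s["ft_torque"])
E
```

```text
[3.19654441 0.23426383] 0.021461407861460714 [-2.62215279e-01  5.60010886e-04  3.14132534e+00] [ 0.59418152  0.72651396 -0.58694686] [ 0.03613912  0.02217001 -0.01855628]
```

Descent is free of contact. About 2.5 mm to go.

Request:
jog_arm(motion="20 0 0 0.002 0 0 0; 20 0 0 0.004 0 0 0; 20 0 0 0.005 0 0 0; 20 0 0 0.006 0 0 0; 20 0 0 0.006 0 0 0")

```text
time: 9.8
tool_pos: [0.5406, 0.1779, 0.0188]
tool_rot: [-0.0, 0.991, -0.131, -0.0]
contact_force: [0.2, -1.2, -1.0]
gripper_width: 0.411
grasp_force: 61.7
```

Request:
jog_arm(motion="20 0 0 0.001 0 0 0; 20 0 0 0.002 0 0 0; 20 0 0 0.002 0 0 0; 20 0 0 0.002 0 0 0; 20 0 0 0.002 0 0 0")

```text
time: 10.42
tool_pos: [0.5407, 0.1779, 0.0187]
tool_rot: [0.0, 0.991, -0.131, -0.0]
contact_force: [-3.4, -0.8, 6.5]
gripper_width: 0.409
grasp_force: 62.6
```

The block is seated, with 6.5 N upward on the tool. I'm opening partly and lifting off.

Request:
jog_arm(motion="60 0 0 0 0 0 0; 60 0 0 0 0 0 0; 60 0 0 0 0 0 0; 60 0 0 -0.03 0 0 0; 60 0 0 -0.1 0 0 0")

```text
time: 11.05
tool_pos: [0.5391, 0.1776, 0.0672]
tool_rot: [0.001, 0.991, -0.131, -0.002]
contact_force: [0.4, 0.7, 0.4]
gripper_width: 0.602
grasp_force: 0.0
```

Request:
jog_arm(motion="60 0 0 -0.06 0 0 0; 60 -0.06 0 -0.12 0 0 0; 60 -0.1 0 -0.12 0 0 0; 60 -0.1 0 -0.12 0 0 0; 60 -0.1 0 -0.12 0 0 0")

```text
time: 11.68
tool_pos: [0.4928, 0.1907, 0.1281]
tool_rot: [-0.0, 0.991, -0.131, 0.0]
contact_force: [-0.2, -1.2, -0.1]
gripper_width: 0.598
grasp_force: 0.0
```

```bash
python3 - <<'E'
from h import *
f=grab_frame("wrist");P=pts(f);q=inJ(P)
m=(abs(q[...,0]-4)<25)&(abs(q[...,1])<25)&(P[...,2]>.041)&(P[...,2]<.048)
r=rect(P[m]);print("block",m.sum(),r,inJ(np.array(r[:2])/1e3),np.median(P[m][:,2]))
m=(P[...,2]>.066)&(P[...,2]<.078)&(np.hypot(q[...,0]-35,q[...,1])<28)
r=rect(P[m]);print("bar",r,inJ(np.array(r[:2])/1e3))
save("pics/placed.png",f["color"][60:360,130:430],2)
print(pose(state())[0],inJ(pose(state())[0]))
E
```

```text
block 1353 (540.3489379882812, 178.0911865234375, 34.13174819946289, 26.7502498626709, 75.06607055664062) [3.12094471 0.52046163] 0.04374769447867591
bar (570.887939453125, 169.27149963378906, 39.972625732421875, 12.405275344848633, 53.893497467041016) [34.90277345 -0.05646929]
[0.49279664 0.1905831  0.1277894 ] [-46.04386753   0.22025394]
```

View pics/placed.png

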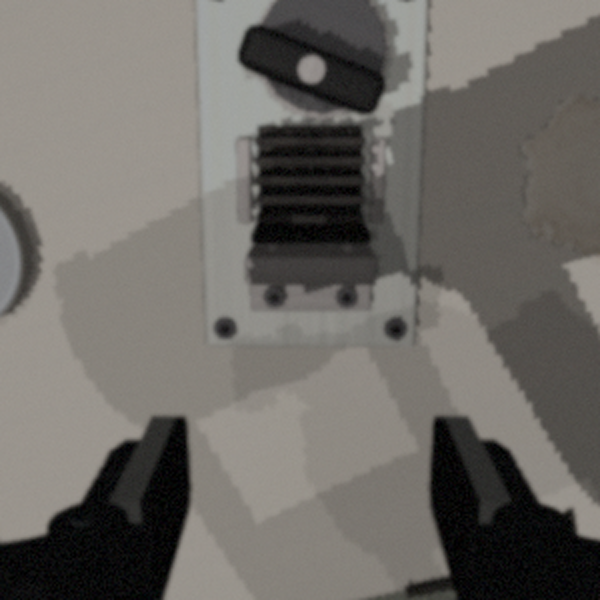

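The block stands square in the nest at jig (3.1, 0.5) mm, with its top at 43.7 mm. The cam hasn't moved. Before turning the hand I'm checking how much room there is around the knob for the gripper and camera.

```bash
python3 - <<'E'
from h import *
c=np.array(J(.035,0,0)[:2])
for n in("top","scene"):
    P=pts(grab_frame(n));d=P[...,:2]-c;r=np.hypot(d[...,0],d[...,1]);a=np.degrees(np.arctan2(d[...,1],d[...,0]))
    for k in range(-180,180,30):
        m=(a>=k)&(a<k+30)&(P[...,2]>.085)&(P[...,2]<.5)&(r<.25)
        if m.sum()>5: print(n,k,m.sum(),np.percentile(r[m],[1,5,20]).round(3),np.percentile(P[m][:,2],[5,95]).round(3))
s=state();print(s["joint_pos"])
go(J(.035,0,.13),.941)
E
```

```text
top -180 3574 [0.043 0.059 0.093] [0.411 0.496]
top -150 142 [0.035 0.039 0.049] [0.412 0.443]
top -60 1838 [0.16  0.168 0.186] [0.14  0.429]
top -30 4210 [0.125 0.132 0.156] [0.142 0.459]
top 0 3807 [0.12  0.122 0.125] [0.141 0.472]
top 30 515 [0.124 0.145 0.152] [0.092 0.177]
top 120 700 [0.057 0.066 0.082] [0.428 0.456]
top 150 3709 [0.048 0.065 0.098] [0.387 0.49 ]
scene -180 1994 [0.056 0.071 0.091] [0.166 0.476]
scene -30 1325 [0.121 0.124 0.144] [0.142 0.425]
scene 0 3955 [0.118 0.119 0.123] [0.135 0.427]
scene 30 1105 [0.122 0.123 0.146] [0.09  0.396]
scene 120 2753 [0.083 0.093 0.1  ] [0.178 0.45 ]
scene 150 7950 [0.078 0.094 0.114] [0.23  0.483]
[ 2.28108608e-01 -9.10361309e-02  1.93313032e+00 -6.18758735e-05
  1.30006967e+00  2.06160898e+00]
shift [ 0.1622  0.0004 -0.0051] turn [-0.000e+00  4.000e-04 -8.025e-01]
```

The rack post and bottle come to about 120 mm from the knob on the far side, which is tight for the wrist camera. I'll grip the bar by its ends (40 mm) with yaw about 2.51, so the camera faces the free side. I turn the hand here first, then go across.

Request:
jog_arm(motion="65 0 0 -0.02 0 0 -0.12; 65 0 0 -0.02 0 0 -0.24; 65 0 0 -0.02 0 0 -0.36; 65 0 0 -0.02 0 0 -0.48; 65 0 0 -0.02 0 0 -0.6")

```text
time: 12.45
tool_pos: [0.4926, 0.1906, 0.1374]
tool_rot: [-0.0, 0.949, 0.316, -0.0]
contact_force: [0.3, -0.6, 0.0]
gripper_width: 0.648
grasp_force: 0.0
```

Request:
jog_arm(motion="65 0 0 0 0 0 -0.12; 65 0 0 0 0 0 -0.24; 65 0 0 0 0 0 -0.36; 65 0 0 0 0 0 -0.48; 65 0 0 0 0 0 -0.6")

```text
time: 13.08
tool_pos: [0.4926, 0.1906, 0.1374]
tool_rot: [-0.0, 0.717, 0.697, -0.0]
contact_force: [-0.1, -0.0, -1.0]
gripper_width: 0.652
grasp_force: 0.0
```

Request:
jog_arm(motion="65 0 0 0 0 0 -0.12; 65 0 0 0 0 0 -0.24; 65 0 0 0 0 0 -0.36; 65 0 0 0 0 0 -0.48; 65 0 0 0 0 0 -0.6")

```text
time: 13.7
tool_pos: [0.4926, 0.1905, 0.1374]
tool_rot: [-0.0, 0.342, 0.94, -0.0]
contact_force: [-0.3, 0.2, 0.0]
gripper_width: 0.649
grasp_force: 0.0
```

```bash
python3 - <<'E'
from h import *
s=state();p,r=pose(s);print(inJ(p),p[2],r.as_euler('ZYX'),s["joint_pos"])
go(J(.035,0,.11),2.512)
E
```

```text
[-46.20882195   0.13519712] 0.13739009873237928 [ 2.44325003e+00 -4.41085399e-04 -3.14092643e+00] [ 2.28153432e-01 -1.01884133e-01  1.92564785e+00 -4.90530219e-05
  1.31862653e+00 -6.44288159e-01]
shift [-0.1474  0.0683  0.0547] turn [-0.0004 -0.0003 -0.0458]
```

Request:
jog_arm(motion="65 -0.07 0.035 0 0 0 -0.046; 65 -0.147 0.068 0.03 0 0 -0.046; 65 -0.147 0.068 0.055 0 0 -0.046; 65 -0.147 0.068 0.055 0 0 -0.046; 65 -0.147 0.068 0.055 0 0 -0.046")

```text
time: 14.32
tool_pos: [0.5696, 0.1695, 0.1103]
tool_rot: [-0.0, 0.312, 0.95, -0.0]
contact_force: [0.1, 0.1, -0.2]
gripper_width: 0.651
grasp_force: 0.0
```

```bash
python3 - <<'E'
from h import *
s=state();p,r=pose(s);print(inJ(p),p[2],r.as_euler('ZYX'),s["contact_force"],s["ft_torque"])
go(J(.035,0,.048),2.512)
f=grab_frame("wrist");P=pts(f);q=inJ(P)
m=(P[...,2]>.064)&(P[...,2]<.078)&(np.hypot(q[...,0]-35,q[...,1])<28)
t=rect(P[m]);print("bar",m.sum(),t,inJ(np.array(t[:2])/1e3))
E
```

```text
[33.63686003 -0.19417846] 0.1102963548822194 [ 2.50729153e+00 -4.15990737e-04 -3.14133269e+00] [ 0.05095107  0.12283202 -0.19608888] [-0.0292056   0.00324991 -0.00073159]
shift [-0.0025  0.0014  0.1246] turn [-0.0002 -0.0003 -0.0031]
bar 1692 (570.5098876953125, 169.75584411621094, 39.86808395385742, 11.742677688598633, 54.17686080932617) [34.41180206  0.31293536]
```

Request:
jog_arm(motion="65 -0.002 0.001 0.03 0 0 -0.002; 65 -0.002 0.001 0.07 0 0 -0.002; 65 -0.002 0.001 0.1 0 0 -0.002; 65 -0.002 0.001 0.123 0 0 -0.002; 65 -0.002 0.001 0.123 0 0 -0.002")

```text
time: 15.0
tool_pos: [0.5704, 0.1688, 0.0471]
tool_rot: [-0.001, 0.311, 0.951, -0.001]
contact_force: [-0.0, 0.2, 0.7]
gripper_width: 0.65
grasp_force: 0.0
```

Request:
jog_arm(motion="65 0 0 0 0 0 0; 35 0 0 0 0 0 0; 35 0 0 0 0 0 0; 35 0 0 0 0 0 0; 35 0 0 0 0 0 0")

```text
time: 15.62
tool_pos: [0.5719, 0.1686, 0.0501]
tool_rot: [0.0, 0.311, 0.951, -0.0]
contact_force: [-2.8, -2.2, 5.7]
gripper_width: 0.452
grasp_force: 61.8
```

```bash
cat >> h.py <<'E'
def rep():
    s=state();p,r=pose(s);print("J",inJ(p).round(2),round(p[2],4),"yaw",r.as_euler('ZYX')[0].round(4),"F",np.round(s["contact_force"],1),"T",np.round(s["ft_torque"],3),"w",round(s["gripper_width"],3),"t",s["time"])
E
python3 -c "
from h import *
rep()"
```

```text
J [36.04 -0.4 ] 0.0501 yaw 2.5099 F [-2.8 -2.2  5.7] T [-0.338  0.492  0.008] w 0.452 t 15.625
```

Request:
jog_arm(motion="35 0 0 0 0 0 0.07; 35 0 0 0 0 0 0.14; 35 0 0 0 0 0 0.21; 35 0 0 0 0 0 0.28; 35 0 0 0 0 0 0.32")

```text
time: 16.25
tool_pos: [0.5715, 0.1683, 0.0501]
tool_rot: [0.0, 0.529, 0.849, -0.001]
contact_force: [-5.0, -3.5, 7.3]
gripper_width: 0.45
grasp_force: 62.0
```

```bash
python3 -c "
from h import *
rep()"
```

```text
J [35.71 -0.86] 0.0501 yaw 2.0279 F [-5.  -3.5  7.3] T [-0.579  0.727  0.072] w 0.45 t 16.25
```

Request:
jog_arm(motion="35 0 0 0 0 0 0; 35 0 0 0 0 0 0; 35 0 0 0 0 0 0.01; 35 0 0 0 0 0 0.02; 35 0 0 0 0 0 0.02")

```text
time: 16.88
tool_pos: [0.5714, 0.1683, 0.0501]
tool_rot: [0.0, 0.54, 0.841, -0.001]
contact_force: [-5.4, -3.8, 7.1]
gripper_width: 0.454
grasp_force: 62.0
```

```bash
python3 -c "
from h import *
rep()"
```

```text
J [35.69 -0.88] 0.0501 yaw 1.9998 F [-5.4 -3.8  7.1] T [-0.592  0.757 -0.061] w 0.454 t 16.875
```

```bash
cat >> h.py <<'E'
def avg(n=8):
    T=[]
    for _ in range(n): T.append(np.r_[state()["ft_torque"],state()["contact_force"]]);grab_frame("wrist")
    T=np.array(T);print("avg T,F",T.mean(0).round(3),"sd",T.std(0)[2].round(3))
E
python3 -c "
from h import *
rep();avg()"
```

```text
J [35.69 -0.88] 0.0501 yaw 1.9998 F [-5.4 -3.8  7.1] T [-0.592  0.757 -0.061] w 0.454 t 16.875
avg T,F [-0.6    0.747 -0.03  -5.029 -3.847  7.412] sd 0.02
```

Request:
jog_arm(motion="35 0 0 0 0 0 0.01; 35 0 0 0 0 0 0.02; 35 0 0 0 0 0 0.03; 35 0 0 0 0 0 0.04; 35 0 0 0 0 0 0.04")

```text
time: 17.9
tool_pos: [0.5714, 0.1683, 0.0501]
tool_rot: [0.0, 0.565, 0.825, -0.001]
contact_force: [-5.2, -4.4, 6.7]
gripper_width: 0.453
grasp_force: 62.0
```

```bash
python3 -c "
from h import *
rep();avg()"
```

```text
J [35.62 -0.91] 0.0501 yaw 1.9398 F [-5.2 -4.4  6.7] T [-0.679  0.76  -0.036] w 0.453 t 17.9
avg T,F [-0.632  0.783 -0.037 -5.207 -3.873  7.449] sd 0.035
```

Request:
jog_arm(motion="35 0 0 0 0 0 0.01; 35 0 0 0 0 0 0.02; 35 0 0 0 0 0 0.03; 35 0 0 0 0 0 0.04; 35 0 0 0 0 0 0.04")

```text
time: 18.92
tool_pos: [0.5713, 0.1682, 0.0501]
tool_rot: [0.0, 0.59, 0.808, -0.001]
contact_force: [-6.1, -4.3, 8.6]
gripper_width: 0.449
grasp_force: 62.0
```

```bash
python3 -c "
from h import *
rep();avg(6)"
```

```text
J [35.54 -0.97] 0.0501 yaw 1.8798 F [-6.1 -4.3  8.6] T [-0.637  0.831 -0.039] w 0.449 t 18.925
avg T,F [-0.656  0.811 -0.036 -5.844 -4.13   7.738] sd 0.031
```

Request:
jog_arm(motion="35 0 0 0 0 0 0.01; 35 0 0 0 0 0 0.02; 35 0 0 0 0 0 0.03; 35 0 0 0 0 0 0.03; 35 0 0 0 0 0 0.03")

```text
time: 19.85
tool_pos: [0.5713, 0.1682, 0.0501]
tool_rot: [0.0, 0.608, 0.794, -0.001]
contact_force: [-5.2, -5.0, 7.4]
gripper_width: 0.453
grasp_force: 62.0
```

```bash
python3 -c "
from h import *
rep();avg(6)"
```

```text
J [35.55 -0.99] 0.0501 yaw 1.8348 F [-5.2 -5.   7.4] T [-0.644  0.823 -0.054] w 0.453 t 19.85
avg T,F [-0.666  0.837 -0.017 -5.805 -4.43   7.85 ] sd 0.027
```

Request:
jog_arm(motion="35 0 0 0 0 0 0.004; 35 0 0 0 0 0 0.008; 35 0 0 0 0 0 0.012; 35 0 0 0 0 0 0.016; 35 0 0 0 0 0 0.02")

```text
time: 20.78
tool_pos: [0.5712, 0.1682, 0.0501]
tool_rot: [0.0, 0.62, 0.785, -0.001]
contact_force: [-6.4, -3.6, 8.1]
gripper_width: 0.453
grasp_force: 62.0
```

```bash
python3 -c "
from h import *
rep();avg(6)"
```

```text
J [35.47 -1.02] 0.0501 yaw 1.805 F [-6.4 -3.6  8.1] T [-0.656  0.876  0.08 ] w 0.453 t 20.775
avg T,F [-6.610e-01  8.660e-01  6.000e-03 -5.898e+00 -4.160e+00  8.201e+00] sd 0.043
```

Request:
jog_arm(motion="35 0 0 0 0 0 0.004; 35 0 0 0 0 0 0.008; 35 0 0 0 0 0 0.012; 35 0 0 0 0 0 0.016; 35 0 0 0 0 0 0.02")

```text
time: 21.7
tool_pos: [0.5712, 0.1682, 0.0501]
tool_rot: [0.0, 0.631, 0.775, -0.001]
contact_force: [-5.5, -4.8, 8.3]
gripper_width: 0.45
grasp_force: 62.0
```

```bash
python3 -c "
from h import *
rep();avg(6)"
```

```text
J [35.47 -1.04] 0.0501 yaw 1.775 F [-5.5 -4.8  8.3] T [-0.691  0.829  0.036] w 0.45 t 21.7
avg T,F [-0.677  0.862  0.    -6.095 -4.485  7.884] sd 0.029
```

Request:
jog_arm(motion="35 0 0 0 0 0 0.004; 35 0 0 0 0 0 0.008; 35 0 0 0 0 0 0.012; 35 0 0 0 0 0 0.016; 35 0 0 0 0 0 0.02")

```text
time: 22.62
tool_pos: [0.5712, 0.1681, 0.0501]
tool_rot: [0.0, 0.643, 0.766, -0.001]
contact_force: [-6.1, -5.3, 7.6]
gripper_width: 0.452
grasp_force: 62.1
```

```bash
python3 -c "
from h import *
rep();avg(8)"
```

```text
J [35.47 -1.07] 0.0501 yaw 1.7452 F [-6.1 -5.3  7.6] T [-0.725  0.86   0.12 ] w 0.452 t 22.625
avg T,F [-0.693  0.906  0.073 -6.047 -4.529  8.12 ] sd 0.026
```

Request:
jog_arm(motion="35 0 0 0 0 0 0.004; 35 0 0 0 0 0 0.008; 35 0 0 0 0 0 0.012; 35 0 0 0 0 0 0.016; 35 0 0 0 0 0 0.02")

```text
time: 23.65
tool_pos: [0.5711, 0.1681, 0.0501]
tool_rot: [0.0, 0.654, 0.756, -0.001]
contact_force: [-5.8, -3.4, 8.7]
gripper_width: 0.452
grasp_force: 62.1
```

```bash
python3 -c "
from h import *
rep();avg(8)"
```

```text
J [35.44 -1.1 ] 0.0501 yaw 1.7154 F [-5.8 -3.4  8.7] T [-0.748  0.888  0.238] w 0.452 t 23.65
avg T,F [-0.726  0.911  0.123 -5.932 -4.748  7.87 ] sd 0.047
```

Request:
jog_arm(motion="35 0 0 0 0 0 0.004; 35 0 0 0 0 0 0.008; 35 0 0 0 0 0 0.012; 35 0 0 0 0 0 0.016; 35 0 0 0 0 0 0.018")

```text
time: 24.68
tool_pos: [0.5711, 0.1681, 0.0501]
tool_rot: [0.0, 0.664, 0.748, -0.001]
contact_force: [-6.8, -4.2, 8.0]
gripper_width: 0.45
grasp_force: 62.1
```

```bash
python3 -c "
from h import *
rep();avg(10)"
```

```text
J [35.45 -1.12] 0.0501 yaw 1.6889 F [-6.8 -4.2  8. ] T [-0.741  0.941  0.299] w 0.45 t 24.675
avg T,F [-0.704  0.949  0.251 -6.002 -4.694  8.412] sd 0.027
```

The torque is about 0.25 N·m, roughly 10–14 N of clamping. That is enough, so I'm letting go and lifting straight up.

Request:
jog_arm(motion="65 0 0 0 0 0 0; 65 0 0 0 0 0 0; 65 0 0 0 0 0 0; 65 0 0 -0.04 0 0 0; 65 0 0 -0.12 0 0 0")

```text
time: 25.8
tool_pos: [0.5702, 0.1688, 0.1085]
tool_rot: [-0.001, 0.665, 0.747, -0.001]
contact_force: [-0.1, 0.0, -0.0]
gripper_width: 0.65
grasp_force: 0.0
```

Request:
jog_arm(motion="65 0 0 -0.02 0 0 0; 65 0 0 -0.02 0 0 0; 65 0 0 -0.02 0 0 0; 65 0 0 -0.02 0 0 0; 65 0 0 -0.02 0 0 0")

```text
time: 26.42
tool_pos: [0.5708, 0.1689, 0.1176]
tool_rot: [-0.001, 0.665, 0.747, -0.001]
contact_force: [0.2, -0.5, -1.3]
gripper_width: 0.651
grasp_force: 0.0
```

```bash
python3 - <<'E'
from h import *
rep()
f=grab_frame("wrist");P=pts(f);q=inJ(P)
m=(P[...,2]>.064)&(P[...,2]<.078)&(np.hypot(q[...,0]-35,q[...,1])<28)
t=rect(P[m]);print("bar",t,inJ(np.array(t[:2])/1e3))
m=(abs(q[...,0])<22)&(abs(q[...,1])<22)&(P[...,2]>.041)&(P[...,2]<.048)
t=rect(P[m]);print("block",m.sum(),t,inJ(np.array(t[:2])/1e3),np.median(P[m][:,2]))
save("pics/end.png",f["color"])
E
```

```text
J [34.94 -0.48] 0.1176 yaw 1.6878 F [ 0.2 -0.5 -1.3] T [-0.028  0.036 -0.024] w 0.651 t 26.425
bar (570.9264526367188, 169.52581787109375, 40.13235092163086, 12.637187957763672, 7.271513938903809) [34.87384505  0.19911666]
block 1258 (538.219970703125, 179.4872589111328, 34.1258430480957, 27.018091201782227, 74.48460388183594) [0.70223438 1.31504336] 0.04384627102871129
```

View pics/end.png

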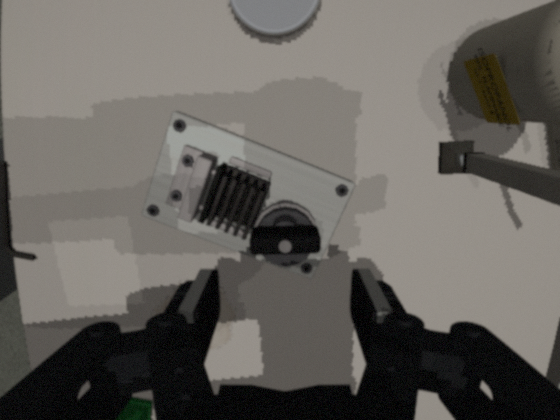

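The end view shows the block at (235,200), square against the fence, with the cam on it and the bar at (285,240) still where I left it. The hand is clear. Handing in.

```bash
python3 -c "
from plant import *
print(job_done())"
```

```text
the job is handed in; nothing more can be done
None
```

The block stands square in the nest, clamped against the fence at an estimated 10–14 N (from the wrist torque). The arm is clear and touches nothing, and the job was handed in at about 26 s; no verdict came back.

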